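# Tap the fogger's mist spout home in its rubber socket

### The job

Take the flat-capped mist spout out of the drip rack and set its tapered shank upright in the rubber socket on top of the fogger, pressing it only hand-tight, then let go of it. With the small rubber mallet, tap it down on its cap with two or more separate light taps, lifting the mallet clear between them, until the spout's collar is fully home on the socket's rim; do not push it home by hand or hit it hard. Finish with the mallet put back down on the bench and the other fittings and bench things left alone.

Things in the scene. Friction and masses are not known exactly. Their poses are not given: they have to be found in the camera images.
- spout: White plastic mist spout, 170 g, hanging by its collar upright in a rack hole. From below: tapered shank 40 mm long (25 mm dia tip, chamfered to 31 mm 4 mm up, 34 mm at the collar), collar 52 mm dia, 8 mm thick, round pipe 38 mm dia, flat closed cap 41 mm dia over a ring of dark slots. Origin on the axis at the collar's underside, z up the axis (tip -40, top +70 mm). Grip the pipe from above.
- spout_top (a point): Centre of the flat top of the spout's cap, 70 mm above the collar's underside; this is the face to tap. Axes as the spout's.
- socket (a point): Centre of the socket's mouth, level with its flat rim (113 mm above bench), z up. Socket: white turret, 60 mm dia, on the fogger's lid, with a springy black rubber taper inside. The tip enters within about 3 mm of the axis; the tapers meet with the collar 8 to 12 mm above the rim, then resistance climbs from 4 N to 15 to 23 N. Friction holds it; the rim is a hard stop. Home: spout's origin here.
- fogger: White plastic water basin with a lid, 250 x 190 mm, lid top 68 mm above the bench, fixed to it. Origin at the centre of its underside, z up; the socket's axis is at x = -30, y = -30 mm; a grey filler cap (52 mm dia, 24 mm tall) is at x = 70, y = 45 mm.
- rack: Grey drip rack, fixed, 250 mm (its x) by 80 mm (its y), top 58 mm above the bench, three 42 mm holes along its x at -80, 0 and +80 mm. Origin at the centre of its underside. The spout is in one hole, a slim tapering nozzle (25 mm dia, 85 mm tall) and a low dome-topped bung (44 mm dia, 30 mm tall) in the others.
- mallet: Rubber mallet, 300 g, stood on its soft striking face, which from 4.5 N on gives 1 mm per 5 N (8 mm at most). Head: black cylinder 45 mm dia, 75 mm tall; wooden handle 20 mm dia, level at mid-height, out to 165 mm from the head's axis along its -x. Origin at the centre of the lower face, z up. Grip the head's upper half from above, fingers closing across the handle, and strike with the lower face.
- mallet_head (a point): Centre of the mallet's head, 37.5 mm above its lower face, on the head's axis. Axes as the mallet's.
- slim_nozzle: Slim white nozzle in the rack, to be left alone. Origin at its collar's underside.
- dome_bung: Low dome-topped white bung in the rack, to be left alone. Origin at its collar's underside.
- grain_jar: Amber glass jar, 82 mm dia, 130 mm tall, to be left alone. Origin under its centre.
- spray: Clear bottle, 64 mm dia, 190 mm tall, to be left alone. Origin under its centre.
- dishes: Stack of clear dishes, 90 mm dia, 48 mm tall, to be left alone. Origin under its centre.
- tape: Roll of white tape, 72 mm dia, 24 mm tall, lying flat, to be left alone. Origin under its centre.
- driver: Screwdriver, 180 mm long, lying beside the rack, to be left alone. Handle towards its -x.

How it is judged (in metres and radians):
On the way, in this order (a step that is already met when the one before it is completed fails the run):
1. the spout stands upright in the socket, let go, hand-tight: its collar 3 to 16 mm above the rim (z of spout in the frame of socket between 0.003 and 0.016 m and horizontal distance between spout and socket below 0.005 m and angle between the z axis of spout and the z axis of socket, either way round below 0.12 rad and contact force between each of the arm, the fingers and spout below 0.1 N), for 0.2 s.
2. a first tap: the mallet strikes the spout with more than 4 N (contact force between mallet and spout above 4 N).
3. the mallet is lifted clear of the spout by at least 8 mm (z of mallet_head in the frame of spout_top above 0.0455 m), for 0.05 s.
4. another tap with more than 4 N (contact force between mallet and spout above 4 N).
At the end, for the whole second after the job is handed in: The spout stands upright (within 3.4 deg) in the fogger's socket with its collar within 1.5 mm of the rim and within 4 mm of the axis, at rest; the mallet is back on the bench (its head's centre below 45 mm), at rest (z of spout in the frame of socket below 0.0015 m and horizontal distance between spout and socket below 0.004 m and angle between the z axis of spout and the z axis of socket, either way round below 0.06 rad and linear speed of spout below 0.02 m/s and height (world z) of mallet_head below 0.045 m and linear speed of mallet below 0.03 m/s); the robot touches nothing.
It fails at once if the spout is struck or pressed by the mallet with more than 40 N (contact force between mallet and spout above 40 N).
It fails at once if the spout is pushed home by hand: the robot touches it with its collar less than 3 mm above the rim (z of spout in the frame of socket below 0.003 m and horizontal distance between spout and socket below 0.01 m and contact force between any of the fingers, the arm and spout above 0.3 N).
It fails at once if one of the other fittings or bench things is moved more than 20 mm (distance of any of slim_nozzle, dome_bung, grain_jar, spray, dishes, tape, driver from where it was at the start of the episode above 0.02 m).
It also fails if it takes over 72 s, if anything falls off the work surface, if the arm or the gripper's body presses on something with over 40 N, if the wrist force passes 120 N, or if a joint passes its speed limit or range.

### The arm

A 6-joint arm with a two-finger parallel gripper is mounted at the origin on the work surface. World frame = base frame: x ahead of the robot, y to its left, z up, the work surface at z = 0. Lengths are in mm, angles in rad, forces in N, time in s.
With the tool pointing down it reaches from about 275 to 1000 mm from the base axis. Payload 8.4 kg.
Tool frame: the origin (TCP) lies midway between the tips of the shut fingers; the grasp point (between the pads) lies 19 mm behind it; z points along the fingers, y is the direction in which the jaws open and shut (so a half turn about z gives the same grasp; the last joint's range is limited). The gripper opens to 85 mm and grips with 20 to 120 N. Pads are 22 mm wide; open, the fingers measure 114 mm over their backs; the gripper's body (76 mm by 85 mm) begins 54 mm behind the grasp point. The pads swing forward as they close: fully open they stand 13 mm farther back than shut.
Start: joints at [1.108, 0.353, 1.633, -0, 1.155, -0.002], TCP at [277.914, 559.814, 231.281] pointing down, gripper open.
Joint ranges: [-2.63, 2.63], [-0.92, 2.1], [0.06, 2.66], [-1.3, 4.44], [0, 2.69], [-3.02, 3.02]. Speed limits (rad/s): [2.22, 2.22, 2.79, 3.14, 3.14, 3.14].

### API

Orientations are given as [roll, pitch, yaw] about the fixed x, y, z axes, in that order (R = Rz(yaw) Ry(pitch) Rx(roll)).
In Python, from rig import r gives the robot as it stands.
- The arm moves only by the tool play_rows, never from a script. Its argument "moves" is a list of rows, each a list of 3 entries, a list of its own where there are three numbers: the turn, a rotation vector about the tool's x, y, z in degrees, then the shift along the tool's x, y, z in mm, then the opening, from 0 (shut) to 1 (fully open). A call has 1 to 20 rows; each row is the pose to reach, as a shift and turn from the pose measured when the call began, along the tool's axes at that moment; what a row does not reach only later rows make up. A row lasts 1/10 s, in which the tool goes at most 50 mm and 8.59 degrees, less where a joint would pass 70% of its speed; a pose out of reach is approached as far as the arm can. A call with a gripper value outside its range is refused whole. The fingers move at their own pace and stop on an object; "newtons" is the grip in N (left out, the last holds). Time passes only in rows, so rows that repeat a pose let the fingers close. It gives the time, the measured TCP pose, the force and the opening at its end, in the units of the state.
- r.sense(): the state, without advancing time (a new reading comes with each control period).
- r.grab_frame(name): name is "scene" or "side" or "wrist"; returns a dict with "color" (400x640x3 uint8, red, green, blue), "K" (3x3 intrinsics, pixels), "rvec" (rotation vector, rad) and "tvec" (3), from world to camera coordinates, as OpenCV has them; the wrist camera has in their place "T_tool_cam" (4x4, takes a point from camera to tool coordinates, whose origin is the TCP and whose axes are the flange's). Camera axes: x right, y down, z forward; pixel columns grow to the right and rows downward; lengths in mm; the calibration is good to about 2 mm. A picture is of the moment at which its call begins: read the wrist's pose just before it. There is no depth.
- r.sign_off(): hands the job in, once; it reports no verdict.
Trained networks look in a picture, given as the dict that the camera call returned (one of the last four; its "shot" number tells which), for a name from the list of things; names that differ only in an ending like _2 or _b are one class to them, and where a whole thing is asked for, a point or a joint stands for the part that bears it (a point fixed in the world has none). Each returns a list of dicts, best first, with "conf" (0 to 1); they miss things now and then, are a little off and sometimes report something else, mostly with a low value. They report only what shows in the picture. A call takes as long as a camera call.
- r.silhouettes(picture, name): "mask" (400x640 bool, what is visible of it) and "location" ([column, row] in pixels, amid what is visible of it).
The state is a dict: "clock": time; "qpos": joint angles; "qvel": joint speeds; "joint_efforts": joint torques, N m; "eef_pos": TCP position; "tcp_rot": TCP orientation; "contact_force": force on the tool from outside, world axes, zero at the start; "wrist_torque": the same for the moment, N m; "opening": opening from 0.0 (shut) to 1.0 (fully open).
Only numpy, scipy, OpenCV 4.12 (cv2) and the standard library are available. Lean on these libraries where they do the work, as an engineer would, in place of code of your own. Each camera call takes 0.05 s, during which the arm holds its last target.

## Working session

There is one attempt and no reset: what is moved stays moved. The work goes in short steps, Python scripts to look and compute and a tool call to move; the robot and the scene stay as the last step left them, time stands still between calls to the robot, and variables do not carry over. Pictures are saved under pics/ and viewed, and the job is handed in when it is done.

Besides the shell and the picture viewer there is one more tool, called after "Emit:" in YAML: its name, and indented under it one key for each argument. play_rows: Moves the arm, as the interface text tells. Its arguments: {"type":"object","properties":{"moves":{"type":"array"},"newtons":{"type":"number"}},"required":["moves"]}

```bash
ls; mkdir -p pics; cat > h.py <<'E'
import numpy as np, cv2
from rig import r
from scipy.spatial.transform import Rotation as R
def save(p,n): cv2.imwrite('pics/'+n+'.png',p['color'][:,:,::-1])
def ray(p,uv,st=None):
    K=np.array(p['K'],float); d=np.linalg.inv(K)@np.array([uv[0],uv[1],1.])
    if 'rvec' in p:
        Rm,_=cv2.Rodrigues(np.array(p['rvec'],float)); t=np.array(p['tvec'],float).ravel()
        return -Rm.T@t, Rm.T@d
    T=np.array(p['T_tool_cam']); Rt=R.from_euler('xyz',st['tcp_rot']).as_matrix()
    o=Rt@T[:3,3]+np.array(st['eef_pos']); return o,Rt@T[:3,:3]@d
def atz(p,uv,z,st=None):
    o,d=ray(p,uv,st); return o+d*(z-o[2])/d[2]
def proj(p,X,st=None):
    X=np.atleast_2d(np.array(X,float))
    if 'rvec' in p:
        return cv2.projectPoints(X,np.array(p['rvec'],float),np.array(p['tvec'],float),np.array(p['K'],float),None)[0][:,0]
    T=np.array(p['T_tool_cam']); Rt=R.from_euler('xyz',st['tcp_rot']).as_matrix()
    c=((X-np.array(st['eef_pos']))@Rt-T[:3,3])@T[:3,:3]
    q=c@np.array(p['K'],float).T; return q[:,:2]/q[:,2:]
E
python3 - <<'E'
from h import *
s=r.sense();print(s)
for n in ['scene','side','wrist']:
    p=r.grab_frame(n);save(p,n+'0')
    print(n,p['K'],p.get('rvec'),p.get('tvec'),p.get('T_tool_cam'))
    for o in ['spout','socket','fogger','rack','mallet','slim_nozzle','dome_bung','grain_jar','spray','dishes','tape','driver']:
        try:
            l=r.silhouettes(p,o); print(o,[(round(x['conf'],2),np.round(x['location']).tolist(),int(x['mask'].sum())) for x in l[:3]])
        except Exception as e: print(o,e)
E
```

```text
pics
{'clock': 0.0, 'qpos': array([ 1.10760828e+00,  3.53651155e-01,  1.63412737e+00,  4.74676224e-06,
        1.15523709e+00, -2.42426110e-03]), 'qvel': array([ 1.23712402e-04, -4.61693672e-04, -7.39405467e-04, -4.55804112e-04,
       -3.06070149e-04,  7.98903392e-05]), 'joint_efforts': array([-4.62963126e-04, -6.05243111e+01, -3.42061365e+01, -9.31750105e-05,
        9.40108235e-03, -5.60659078e-05]), 'eef_pos': array([277.69075438, 559.3806944 , 230.56271426]), 'tcp_rot': array([-3.14016970e+00, -7.78966547e-06,  2.68082694e+00]), 'contact_force': array([-0.91468875,  0.11285557, -0.22553727]), 'wrist_torque': array([-0.04854908,  0.0448772 , -0.02275241]), 'opening': 0.9999288497700078}
scene [[450.61045921   0.         318.1210365 ]
 [  0.         450.61045921 197.39890614]
 [  0.           0.           1.        ]] [ 1.13240739  2.31354669 -1.04186828] [ 439.236353   -194.62719795 1715.84165274] None
spout [(0.62, [293.0, 180.0], 313)]
socket [(0.57, [441.0, 251.0], 5588), (0.45, [288.0, 234.0], 210)]
fogger [(0.76, [438.0, 253.0], 5510)]
rack [(0.76, [290.0, 195.0], 1682), (0.
[... 1331 characters left out ...]
64, [280.0, 220.0], 930)]
wrist [[293.75001908   0.         321.98443674]
 [  0.         293.75001908 196.78101897]
 [  0.           0.           1.        ]] None None [[ 1.95376607e-04 -9.52622357e-01 -3.04155565e-01  7.78418904e+01]
 [ 9.99999937e-01  9.59202514e-05  3.41932980e-04  3.70308003e-01]
 [-2.96558323e-04 -3.04155612e-01  9.52622315e-01 -1.43174312e+02]
 [ 0.00000000e+00  0.00000000e+00  0.00000000e+00  1.00000000e+00]]
spout []
socket [(0.84, [165.0, 371.0], 2256)]
fogger [(0.9, [172.0, 369.0], 2153)]
rack []
mallet [(0.62, [20.0, 394.0], 56), (0.27, [168.0, 374.0], 2186)]
slim_nozzle []
dome_bung [(0.44, [165.0, 374.0], 2139)]
grain_jar []
spray []
dishes []
tape []
driver []
```

View pics/scene0.png

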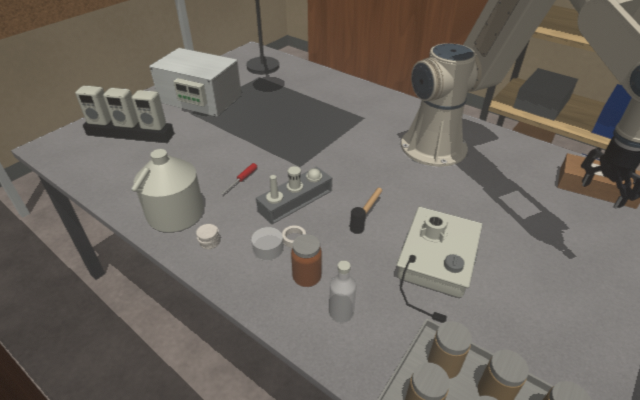

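View pics/side0.png

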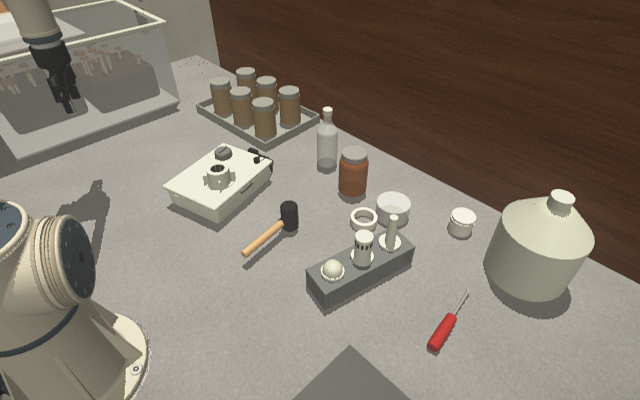

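View pics/wrist0.png

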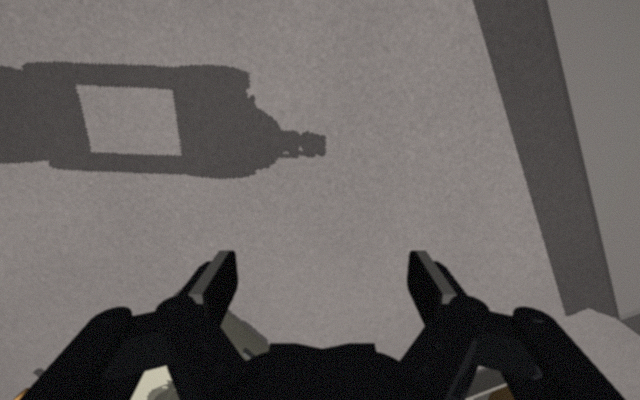

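The scene view shows the spout at about (294,178) in the middle hole, the mallet head at (358,218), and the socket at (433,228). The side view shows the spout at (364,245), the mallet head at (289,217), and the socket at (217,178). I'll zoom in next.

```bash
python3 - <<'E'
import cv2,numpy as np
a=cv2.imread('pics/scene0.png');b=cv2.imread('pics/side0.png')
A=cv2.resize(a[150:300,240:490],(800,480),interpolation=cv2.INTER_CUBIC) #3.2
B=cv2.resize(b[120:320,150:430],(784,560),interpolation=cv2.INTER_CUBIC) #2.8
cv2.imwrite('pics/za.png',A);cv2.imwrite('pics/zb.png',B)
E
```

```text
(no output)
```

View pics/za.png

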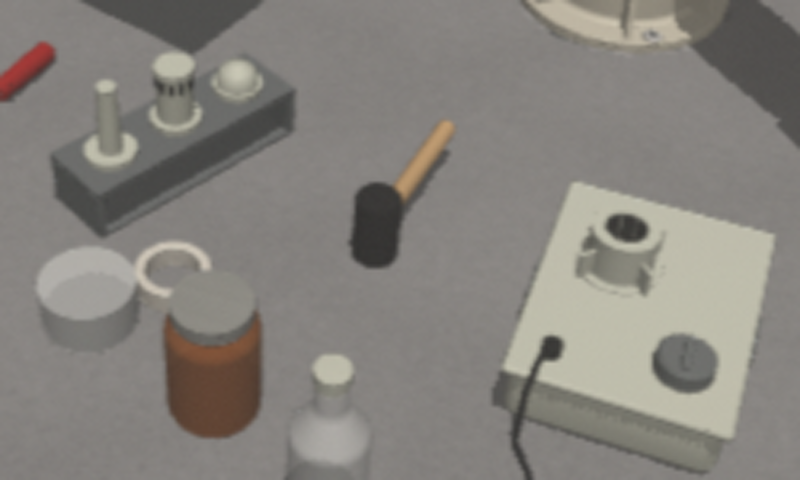

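View pics/zb.png

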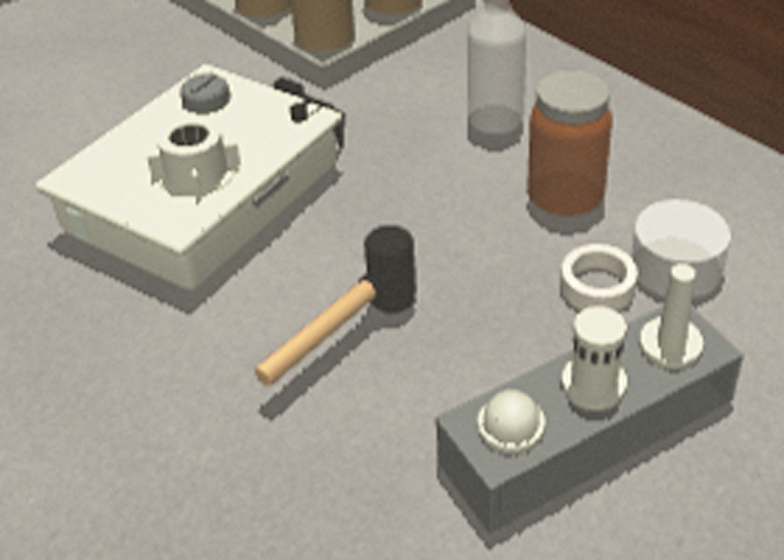

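```bash
python3 - <<'E'
from h import *
ps=r.grab_frame('scene');pd=r.grab_frame('side')
A=lambda u,v:(240+u/3.2-.34,150+v/3.2-.34)
B=lambda u,v:(150+u/2.8-.32,120+v/2.8-.32)
for n,z,a,b in [('spouttop',128,(174,66),(600,328)),('socket',113,(628,229),(190,138)),('mallettop',75,(378,193),(390,242)),
  ('handleend',37.5,(448,128),(265,375)),('handle root',37.5,(403,195),(368,290)),('nozzletop',143,(105,86),(683,271)),('bungcollar',62,(238,83),(511,424)),('nozcollar',62,(110,148),(671,343)),('filler',92,(687,355),(205,86))]:
    X=atz(ps,A(*a),z);Y=atz(pd,B(*b),z)
    # triangulate
    o1,d1=ray(ps,A(*a));o2,d2=ray(pd,B(*b))
    t=np.linalg.lstsq(np.c_[d1,-d2],o2-o1,rcond=None)[0]
    print(n,X.round(),Y.round(),(.5*(o1+d1*t[0]+o2+d2*t[1])).round())
E
```

```text
spouttop [ 561. -215.  128.] [ 557. -217.  128.] [ 559. -216.  126.]
socket [480. 231. 113.] [477. 226. 113.] [478. 230. 110.]
mallettop [540.  13.  75.] [542.  15.  75.] [542.  14.  76.]
handleend [382.  -6.  38.] [384.  -5.  38.] [383.  -5.  38.]
handle root [493.  13.  38.] [511.  12.  38.] [504.  13.  44.]
nozzletop [ 638. -234.  143.] [ 638. -231.  143.] [ 639. -232.  144.]
bungcollar [ 479. -201.   62.] [ 481. -199.   62.] [ 480. -200.   63.]
nozcollar [ 636. -237.   62.] [ 637. -232.   62.] [ 636. -234.   64.]
filler [562. 329.  92.] [551. 319.  92.] [556. 328.  86.]
```

```bash
cat >> h.py <<'E'
def plan(pos,yawdeg):
    s=r.sense(); Rc=R.from_euler('xyz',s['tcp_rot']); Rt=R.from_euler('xyz',[np.pi,0,np.radians(yawdeg)])
    print('clock',round(s['clock'],2),'pos',np.round(s['eef_pos'],1),'yaw',np.degrees(s['tcp_rot']).round(2),'op',round(s['opening'],3),'F',np.round(s['contact_force'],1))
    print(' turn',(Rc.inv()*Rt).as_rotvec(degrees=True).round(2),'shift',Rc.inv().apply(np.array(pos)-s['eef_pos']).round(1))
E
python3 - <<'E'
from h import *
plan([559,-216,225],167.8)
E
```

```text
clock 2.05 pos [277.9 559.8 231.3] yaw [-180.     0.   153.6] op 1.004 F [ 0.1  0.6 -0. ]
 turn [ -0.    0.  -14.2] shift [-596.7 -569.9    6.3]
```

Emit:
play_rows:
  moves:
    - [[0,0,-14.2],[-596.7,-569.9,6.3],1]
    - [[0,0,-14.2],[-596.7,-569.9,6.3],1]
    - [[0,0,-14.2],[-596.7,-569.9,6.3],1]
    - [[0,0,-14.2],[-596.7,-569.9,6.3],1]
    - [[0,0,-14.2],[-596.7,-569.9,6.3],1]
    - [[0,0,-14.2],[-596.7,-569.9,6.3],1]
    - [[0,0,-14.2],[-596.7,-569.9,6.3],1]
    - [[0,0,-14.2],[-596.7,-569.9,6.3],1]
    - [[0,0,-14.2],[-596.7,-569.9,6.3],1]
    - [[0,0,-14.2],[-596.7,-569.9,6.3],1]
    - [[0,0,-14.2],[-596.7,-569.9,6.3],1]
    - [[0,0,-14.2],[-596.7,-569.9,6.3],1]
    - [[0,0,-14.2],[-596.7,-569.9,6.3],1]
    - [[0,0,-14.2],[-596.7,-569.9,6.3],1]
    - [[0,0,-14.2],[-596.7,-569.9,6.3],1]
    - [[0,0,-14.2],[-596.7,-569.9,6.3],1]
    - [[0,0,-14.2],[-596.7,-569.9,6.3],1]
    - [[0,0,-14.2],[-596.7,-569.9,6.3],1]
    - [[0,0,-14.2],[-596.7,-569.9,6.3],1]
    - [[0,0,-14.2],[-596.7,-569.9,6.3],1]

```text
clock: 4.05
eef_pos: [558.5, -215.0, 224.9]
tcp_rot: [3.141, -0.001, 2.929]
contact_force: [0.0, -0.9, 0.2]
opening: 1.003
```

```bash
python3 - <<'E'
from h import *
s=r.sense();p=r.grab_frame('wrist');save(p,'w1')
print(s['clock'],s['eef_pos'],s['tcp_rot'],s['qpos'])
print(proj(p,[[559,-216,128]],s))
for n in ['spout']:
  for m in r.silhouettes(p,n)[:2]: print(m['conf'],m['location'],m['mask'].sum(),[ (np.where(m['mask'])[i].min(),np.where(m['mask'])[i].max()) for i in (1,0)])
E
```

```text
4.05 [ 558.52042131 -215.0207301   224.88769078] [ 3.14124428e+00 -6.49264758e-04  2.92913500e+00] [-3.70138805e-01  3.18608872e-01  1.69800260e+00  2.68239887e-04
  1.12567711e+00 -1.72859294e+00]
[[320.43941594 198.80151094]]
0.66 [319.5, 187.0] 2570 [(np.int64(297), np.int64(344)), (np.int64(157), np.int64(221))]
```

View pics/w1.png

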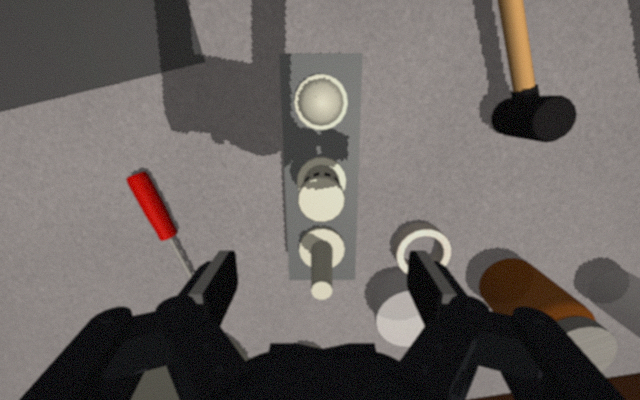

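The wrist view shows the spout cap at (321,199), where (559,-216) predicts it. The rack is lined up with the tool, so I'll go down.

```bash
python3 - <<'E'
from h import *
plan([559.2,-216,78],167.8)
E
```

```text
clock 4.15 pos [ 558.7 -214.8  225.1] yaw [ 1.7999e+02 -1.0000e-02  1.6787e+02] op 1.001 F [ 0.2 -0.5 -0.4]
 turn [ 0.01 -0.01  0.07] shift [ -0.8  -1.1 147.1]
```

Emit:
play_rows:
  moves:
    - [[0,0,0],[-0.8,-1,40],1]
    - [[0,0,0],[-0.8,-1,80],1]
    - [[0,0,0],[-0.8,-1,115],1]
    - [[0,0,0],[-0.8,-1,135],1]
    - [[0,0,0],[-0.8,-1,147],1]
    - [[0,0,0],[-0.8,-1,147],0.6]
    - [[0,0,0],[-0.8,-1,147],0.3]
    - [[0,0,0],[-0.8,-1,147],0]
    - [[0,0,0],[-0.8,-1,147],0]
    - [[0,0,0],[-0.8,-1,147],0]
    - [[0,0,0],[-0.8,-1,147],0]
    - [[0,0,0],[-0.8,-1,147],0]
    - [[0,0,0],[-0.8,-1,147],0]
  newtons: 50

```text
clock: 5.45
eef_pos: [560.3, -216.3, 79.7]
tcp_rot: [-3.141, 0.002, 2.93]
contact_force: [-1.8, 0.9, 7.1]
opening: 0.432
```

```bash
python3 - <<'E'
from h import *
plan([559,-216,230],167.8)
s=r.sense();p=r.grab_frame('wrist');save(p,'w2')
E
```

```text
clock 5.45 pos [ 560.3 -216.3   79.7] yaw [-1.7999e+02  1.4000e-01  1.6787e+02] op 0.432 F [-1.8  0.9  7.1]
 turn [-0.01  0.14  0.07] shift [   0.9   -0.  -150.3]
```

View pics/w2.png

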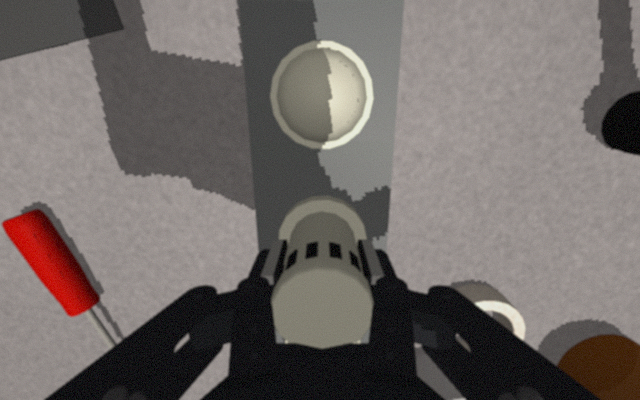

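The spout's pipe is gripped at opening 0.43, which is about 37 mm. I'll lift it and go to a viewpoint beside the socket.

Emit:
play_rows:
  moves:
    - [[0,0,0],[0,0,-20],0]
    - [[0,0,0],[0,0,-50],0]
    - [[0,0,0],[0,0,-90],0]
    - [[0,0,0],[0,0,-130],0]
    - [[0,0,0],[0,0,-150],0]
    - [[0,0,0],[0,0,-150],0]

```text
clock: 6.1
eef_pos: [561.7, -216.9, 233.8]
tcp_rot: [-3.14, 0.009, 2.93]
contact_force: [0.2, 0.8, -1.5]
opening: 0.434
```

```bash
python3 - <<'E'
from h import *
plan([556,212,230],167.8)
E
```

```text
clock 6.1 pos [ 561.7 -216.9  233.8] yaw [-179.93    0.52  167.86] op 0.434 F [ 0.2  0.8 -1.5]
 turn [-0.07  0.52  0.06] shift [ 95.8 418.1   2.4]
```

Emit:
play_rows:
  moves:
    - [[0,0.5,0],[95.8,418,2.4],0]
    - [[0,0.5,0],[95.8,418,2.4],0]
    - [[0,0.5,0],[95.8,418,2.4],0]
    - [[0,0.5,0],[95.8,418,2.4],0]
    - [[0,0.5,0],[95.8,418,2.4],0]
    - [[0,0.5,0],[95.8,418,2.4],0]
    - [[0,0.5,0],[95.8,418,2.4],0]
    - [[0,0.5,0],[95.8,418,2.4],0]
    - [[0,0.5,0],[95.8,418,2.4],0]
    - [[0,0.5,0],[95.8,418,2.4],0]
    - [[0,0.5,0],[95.8,418,2.4],0]
    - [[0,0.5,0],[95.8,418,2.4],0]
    - [[0,0.5,0],[95.8,418,2.4],0]

```text
clock: 7.4
eef_pos: [555.9, 210.6, 229.6]
tcp_rot: [-3.14, -0.0, 2.928]
contact_force: [0.5, -1.1, -1.6]
opening: 0.438
```

```bash
python3 - <<'E'
from h import *
s=r.sense();p=r.grab_frame('wrist');save(p,'w3')
plan([556,212,230],167.8)
print(proj(p,[[478.5,229,113]],s))
a=r.grab_frame('scene');b=r.grab_frame('side');save(a,'s3');save(b,'d3')
print(proj(a,[s['eef_pos']]),proj(b,[s['eef_pos']]))
np.savez('w3.npz',K=p['K'],T=p['T_tool_cam'],pos=s['eef_pos'],rot=s['tcp_rot'])
E
```

```text
clock 7.45 pos [556.  210.6 229.8] yaw [-1.7991e+02  1.0000e-02  1.6777e+02] op 0.437 F [ 0.4 -0.5 -2.4]
 turn [-0.09  0.01 -0.03] shift [ 0.3  1.3 -0.2]
[[323.64278867 100.73143812]]
[[422.84154311 201.3661486 ]] [[239.66219818 121.89680949]]
```

View pics/w3.png

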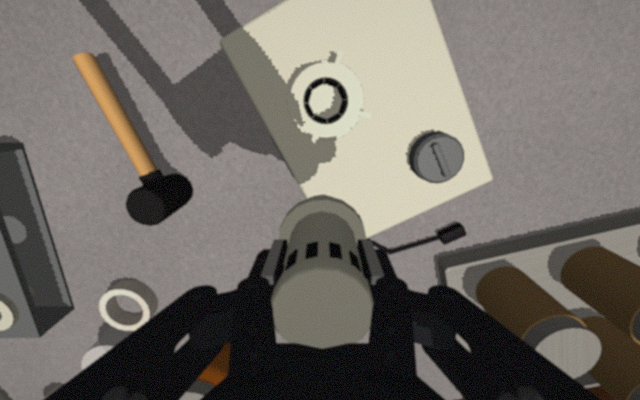

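View pics/d3.png

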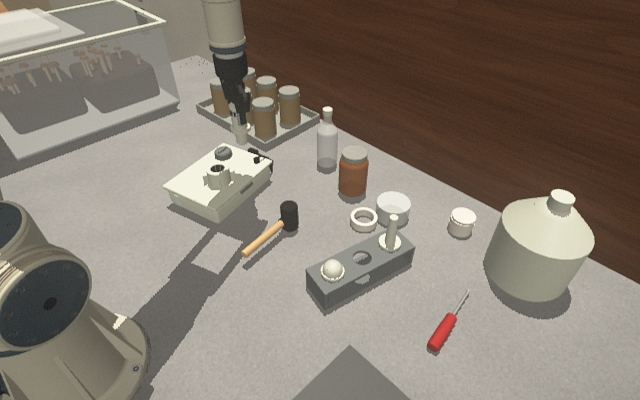

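```bash
python3 - <<'E'
from h import *
im=cv2.imread('pics/w3.png'); d=np.load('w3.npz')
p=dict(K=d['K'],T_tool_cam=d['T']); st=dict(eef_pos=d['pos'],tcp_rot=d['rot'])
Rt=R.from_euler('xyz',st['tcp_rot'])
th=np.linspace(0,2*np.pi,60)
vis=im.copy(); S=4
vis=cv2.resize(im,None,fx=S,fy=S,interpolation=cv2.INTER_CUBIC)
def circ(c,rad,col,tool=False):
    P=np.c_[c[0]+rad*np.cos(th),c[1]+rad*np.sin(th),np.full(60,c[2])]
    if tool: P=Rt.apply(P)+st['eef_pos']
    q=proj(p,P,st); cv2.polylines(vis,[np.int32((q+.5)*S)],True,col,1)
circ((478.5,229,113),30,(0,0,255));circ((478.5,229,113),16,(0,0,255))
circ((0,0,-48),20.5,(0,0,255),True);circ((0,0,14),26,(0,255,0),True)
circ((0,0,60),12.5,(0,255,0),True)
circ((541,14,75),22.5,(0,0,255))
a=vis[40*S:170*S,250*S:410*S];cv2.imwrite('pics/z3a.png',a)
a=vis[190*S:350*S,240*S:400*S][:600];cv2.imwrite('pics/z3b.png',a)
a=vis[150*S:250*S,80*S:230*S];cv2.imwrite('pics/z3c.png',a)
E
```

```text
(no output)
```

View pics/z3a.png

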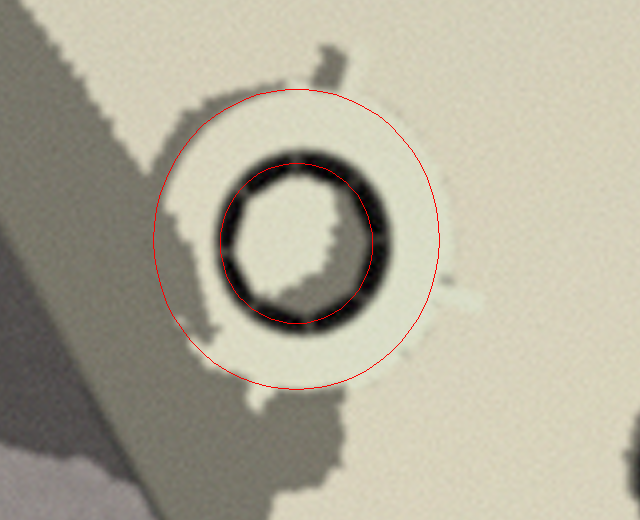

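View pics/z3b.png

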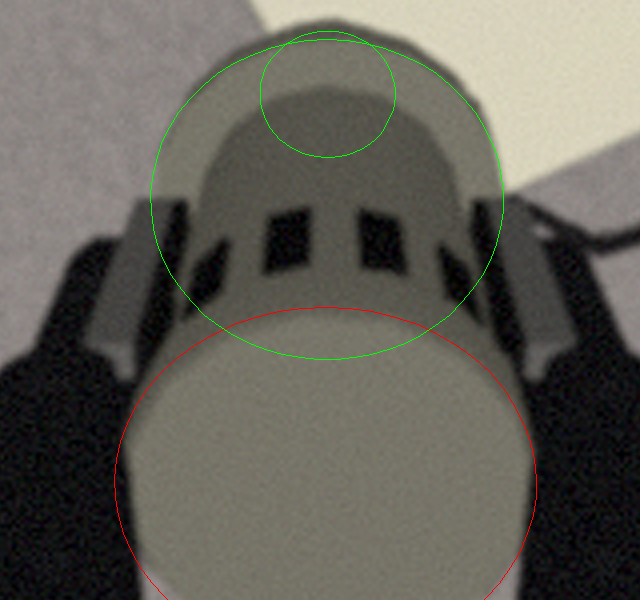

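View pics/z3c.png

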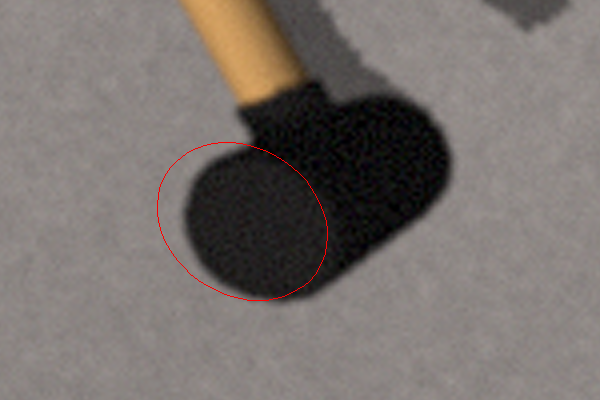

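```bash
python3 - <<'E'
from h import *
plan([478.8,230.2,195],167.8)
E
```

```text
clock 7.55 pos [556.2 211.  230. ] yaw [-1.7993e+02  2.0000e-02  1.6778e+02] op 0.434 F [ 0.   0.5 -1.3]
 turn [-0.07  0.02 -0.02] shift [79.7  2.5 35. ]
```

Emit:
play_rows:
  moves:
    - [[0,0,0],[45,2,10],0]
    - [[0,0,0],[79.7,2.5,35],0]
    - [[0,0,0],[79.7,2.5,35],0]
    - [[0,0,0],[79.7,2.5,35],0]
    - [[0,0,0],[79.7,2.5,35],0]
    - [[0,0,0],[79.7,2.5,35],0]

```text
clock: 8.15
eef_pos: [480.3, 230.3, 195.8]
tcp_rot: [-3.142, 0.002, 2.928]
contact_force: [0.3, 0.1, -2.1]
opening: 0.432
```

```bash
python3 - <<'E'
from h import *
s=r.sense()
a=r.grab_frame('scene');b=r.grab_frame('side')
plan([478.8,230.2,150],167.8)
th=np.linspace(0,2*np.pi,60)
S=5
for p,n,(u,v) in [(a,'s4',(375,165)),(b,'d4',(160,110))]:
    vis=cv2.resize(p['color'][v:v+115,u:u+120,::-1],None,fx=S,fy=S,interpolation=cv2.INTER_CUBIC)
    for c,rad,col in [((478.8,230.2,113),30,(0,0,255)),((*s['eef_pos'][:2],s['eef_pos'][2]-21.7),26,(0,255,0)),((*s['eef_pos'][:2],s['eef_pos'][2]-61.7),12.5,(0,255,0))]:
        P=np.c_[c[0]+rad*np.cos(th),c[1]+rad*np.sin(th),np.full(60,c[2])]
        cv2.polylines(vis,[np.int32((proj(p,P)-[u,v]+.5)*S)],True,col,1)
    cv2.imwrite('pics/'+n+'.png',vis)
E
```

```text
clock 8.25 pos [479.8 230.2 195.5] yaw [-1.7997e+02  8.0000e-02  1.6774e+02] op 0.429 F [ 0.2 -0.4 -1.4]
 turn [-0.03  0.08 -0.06] shift [ 1.  -0.2 45.5]
```

View pics/s4.png

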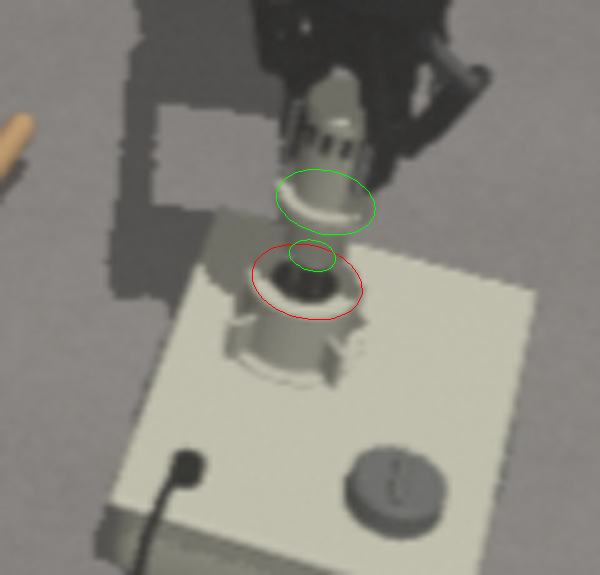

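View pics/d4.png

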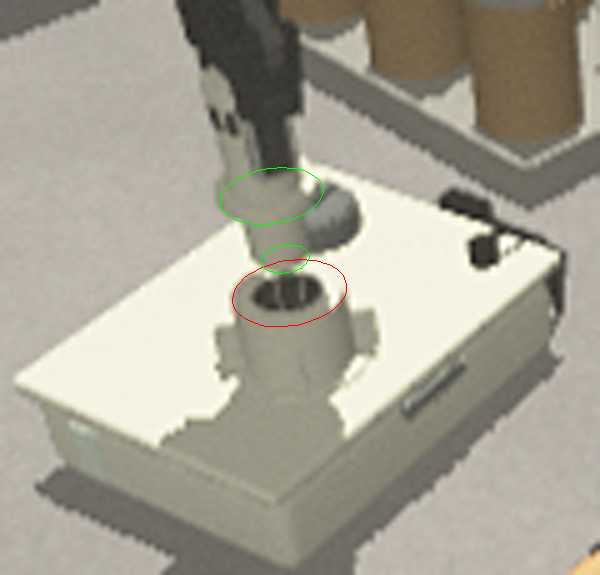

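```bash
python3 - <<'E'
from h import *
s=r.sense()
a=r.grab_frame('scene');b=r.grab_frame('side')
th=np.linspace(0,2*np.pi,60)
S=10
out=[]
for p,(u,v) in [(a,(415,185)),(b,(192,132))]:
    c=p['color'][v:v+55,u:u+40,::-1]
    g=cv2.createCLAHE(4,(2,2)).apply(cv2.cvtColor(c,cv2.COLOR_BGR2GRAY))
    vis=cv2.cvtColor(cv2.resize(g,None,fx=S,fy=S,interpolation=cv2.INTER_CUBIC),cv2.COLOR_GRAY2BGR)
    e=s['eef_pos']
    for z,rad,col in [(-13.7,26,(0,255,0)),(-21.7,26,(0,255,0)),(-21.7,17,(0,255,255)),(-57.7,15.5,(0,255,255)),(-61.7,12.5,(0,255,0))]:
        P=np.c_[e[0]+rad*np.cos(th),e[1]+rad*np.sin(th),np.full(60,e[2]+z)]
        cv2.polylines(vis,[np.int32((proj(p,P)-[u,v]+.5)*S)],True,col,1)
    out.append(vis)
cv2.imwrite('pics/z5.png',np.hstack(out))
E
```

```text
(no output)
```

View pics/z5.png

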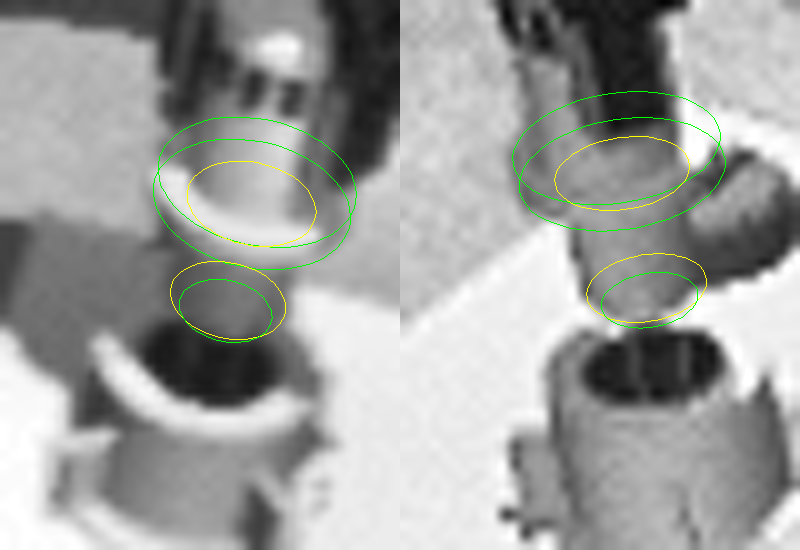

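```bash
python3 - <<'E'
from h import *
s=r.sense(); b=r.grab_frame('side');a=r.grab_frame('scene')
f=lambda x,y:((x-400)/10+192-.45,y/10+132-.45)
e=s['eef_pos'];print(e)
print('mouth',atz(b,f(652,368),113).round(1))
# shank lateral: at chamfer z e-57.7, model center px vs -10
for dx in (0,-6,-10,-14):
    q=proj(b,[[e[0],e[1],e[2]-57.7]])[0]; print(dx,atz(b,q+[dx/10,0],e[2]-57.7).round(1))
print('jac px/mm side',(proj(b,[[e[0]+1,e[1],135],[e[0],e[1]+1,135]])-proj(b,[[e[0],e[1],135]])).round(2),'scene',(proj(a,[[e[0]+1,e[1],135],[e[0],e[1]+1,135]])-proj(a,[[e[0],e[1],135]])).round(2))
g=lambda x,y:(x/10+415-.45,y/10+185-.45)
print('scene mouth',atz(a,g(215,360),113).round(1))
E
```

```text
[479.39555    230.13444787 195.220096  ]
mouth [476.5 230.2 113. ]
0 [479.4 230.1 137.5]
-6 [478.3 231.2 137.5]
-10 [477.5 232.  137.5]
-14 [476.8 232.7 137.5]
jac px/mm side [[ 0.32 -0.15]
 [-0.21 -0.16]] scene [[-0.17  0.2 ]
 [ 0.33  0.15]]
scene mouth [477.8 230.1 113. ]
```

Emit:
play_rows:
  moves:
    - [[0,0,0],[1.3,-0.6,5],0]
    - [[0,0,0],[1.3,-0.6,12],0]
    - [[0,0,0],[1.3,-0.6,18],0]
    - [[0,0,0],[1.3,-0.6,24],0]
    - [[0,0,0],[1.3,-0.6,30],0]
    - [[0,0,0],[1.3,-0.6,36],0]
    - [[0,0,0],[1.3,-0.6,41],0]
    - [[0,0,0],[1.3,-0.6,44],0]
    - [[0,0,0],[1.3,-0.6,44],0]

```text
clock: 9.35
eef_pos: [478.1, 229.9, 150.8]
tcp_rot: [-3.141, 0.001, 2.928]
contact_force: [4.1, 0.4, -4.6]
opening: 0.435
```

```bash
python3 - <<'E'
from h import *
plan([478,229.8,146],167.8)
E
```

```text
clock 9.35 pos [478.1 229.9 150.8] yaw [-1.7996e+02  7.0000e-02  1.6777e+02] op 0.435 F [ 4.1  0.4 -4.6]
 turn [-0.04  0.07 -0.03] shift [ 0.1 -0.2  4.8]
```

Emit:
play_rows:
  moves:
    - [[0,0,0],[0,0,1],0]
    - [[0,0,0],[0,0,1],0]
    - [[0,0,0],[0,0,1],0]

```text
clock: 9.65
eef_pos: [478.3, 230.0, 149.8]
tcp_rot: [-3.141, 0.002, 2.928]
contact_force: [4.4, 0.5, -2.0]
opening: 0.432
```

Emit:
play_rows:
  moves:
    - [[0,0,0],[-1.2,0.2,1],0]
    - [[0,0,0],[-1.2,0.2,1.5],0]
    - [[0,0,0],[-1.2,0.2,1.5],0]

```text
clock: 9.95
eef_pos: [479.0, 229.8, 148.1]
tcp_rot: [-3.141, 0.001, 2.928]
contact_force: [1.0, 0.2, -2.8]
opening: 0.432
```

Side force is down to 1 N. I'll keep lowering until the vertical force rises.

Emit:
play_rows:
  moves:
    - [[0,0,0],[-0.3,0,1],0]
    - [[0,0,0],[-0.3,0,2],0]
    - [[0,0,0],[-0.3,0,2],0]

```text
clock: 10.25
eef_pos: [479.1, 229.8, 145.9]
tcp_rot: [-3.141, 0.0, 2.928]
contact_force: [1.1, 0.9, -2.8]
opening: 0.431
```

Emit:
play_rows:
  moves:
    - [[0,0,0],[0,0,1],0]
    - [[0,0,0],[0,0,2],0]
    - [[0,0,0],[0,0,2],0]

```text
clock: 10.55
eef_pos: [479.1, 229.8, 143.8]
tcp_rot: [-3.141, 0.0, 2.928]
contact_force: [0.4, 1.2, -1.9]
opening: 0.436
```

Emit:
play_rows:
  moves:
    - [[0,0,0],[0,0,1],0]
    - [[0,0,0],[0,0,1.5],0]
    - [[0,0,0],[0,0,1.5],0]

```text
clock: 10.85
eef_pos: [479.2, 229.9, 142.6]
tcp_rot: [-3.141, 0.0, 2.928]
contact_force: [-0.1, 0.2, 5.0]
opening: 0.432
```

Emit:
play_rows:
  moves:
    - [[0,0,0],[0,0,0],0.5]
    - [[0,0,0],[0,0,0],0.7]
    - [[0,0,0],[0,0,0],1]
    - [[0,0,0],[0,0,0],1]
    - [[0,0,0],[0,0,0],1]
    - [[0,0,0],[0,0,0],1]
    - [[0,0,0],[0,0,0],1]

```text
clock: 11.55
eef_pos: [479.2, 229.9, 142.6]
tcp_rot: [-3.141, 0.0, 2.928]
contact_force: [0.5, 0.1, -0.2]
opening: 0.999
```

```bash
python3 - <<'E'
from h import *
plan([478,229.8,260],167.8)
s=r.sense();p=r.grab_frame('wrist');save(p,'w6')
b=r.grab_frame('side');cv2.imwrite('pics/d6.png',cv2.resize(b['color'][110:225,160:280,::-1],None,fx=5,fy=5,interpolation=cv2.INTER_CUBIC))
E
```

```text
clock 11.55 pos [479.2 229.9 142.6] yaw [-1.7996e+02  2.0000e-02  1.6775e+02] op 0.999 F [ 0.5  0.1 -0.2]
 turn [-0.04  0.02 -0.05] shift [   1.1   -0.4 -117.4]
```

View pics/w6.png

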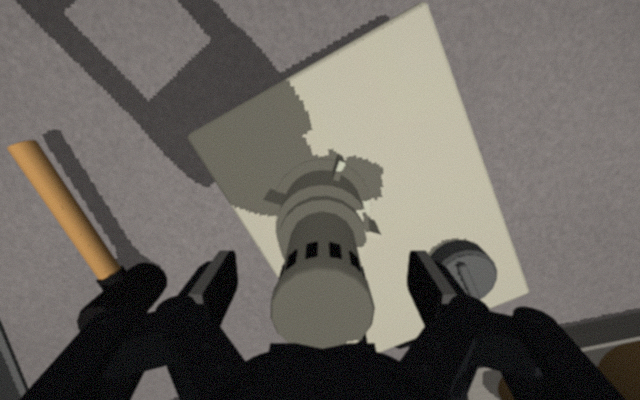

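View pics/d6.png

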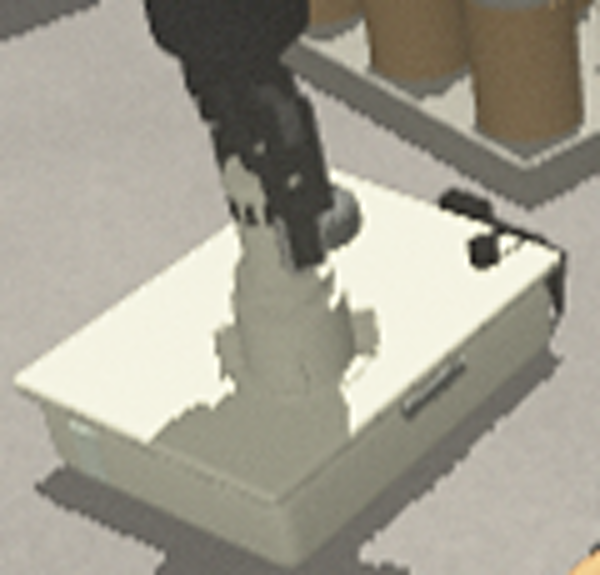

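The spout stands upright in the socket and the fingers are clear of it. I'll move up and over to the mallet.

Emit:
play_rows:
  moves:
    - [[0,0,0],[0,0,-20],1]
    - [[0,0,0],[0,0,-60],1]
    - [[0,0,0],[0,0,-100],1]
    - [[0,0,-9.5],[-50,-100,-80],1]
    - [[0,0,-19],[-106.8,-198,-65],1]
    - [[0,0,-19],[-106.8,-198,-65],1]
    - [[0,0,-19],[-106.8,-198,-65],1]
    - [[0,0,-19],[-106.8,-198,-65],1]
    - [[0,0,-19],[-106.8,-198,-65],1]
    - [[0,0,-19],[-106.8,-198,-65],1]
    - [[0,0,-19],[-106.8,-198,-65],1]

```text
clock: 12.75
eef_pos: [541.4, 14.5, 207.9]
tcp_rot: [-3.141, 0.0, -3.023]
contact_force: [0.7, 0.2, -0.1]
opening: 1.007
```

```bash
python3 - <<'E'
from h import *
plan([542,14,200],186.8)
s=r.sense();p=r.grab_frame('wrist');save(p,'w7')
th=np.linspace(0,2*np.pi,60); S=2
vis=cv2.resize(p['color'][0:300,160:480,::-1],None,fx=S,fy=S,interpolation=cv2.INTER_CUBIC)
for c,rad in [((541,14,75),22.5),((541,14,0),22.5)]:
    P=np.c_[c[0]+rad*np.cos(th),c[1]+rad*np.sin(th),np.full(60,c[2])]
    cv2.polylines(vis,[np.int32((proj(p,P,s)-[160,0]+.5)*S)],True,(0,0,255),1)
cv2.imwrite('pics/w7z.png',vis)
np.savez('w7.npz',K=p['K'],T=p['T_tool_cam'],pos=s['eef_pos'],rot=s['tcp_rot'])
E
```

```text
clock 12.75 pos [541.4  14.5 207.9] yaw [-1.7997e+02  1.0000e-02 -1.7323e+02] op 1.007 F [ 0.7  0.2 -0.1]
 turn [-0.03  0.01 -0.03] shift [-0.5 -0.6  7.9]
```

View pics/w7z.png

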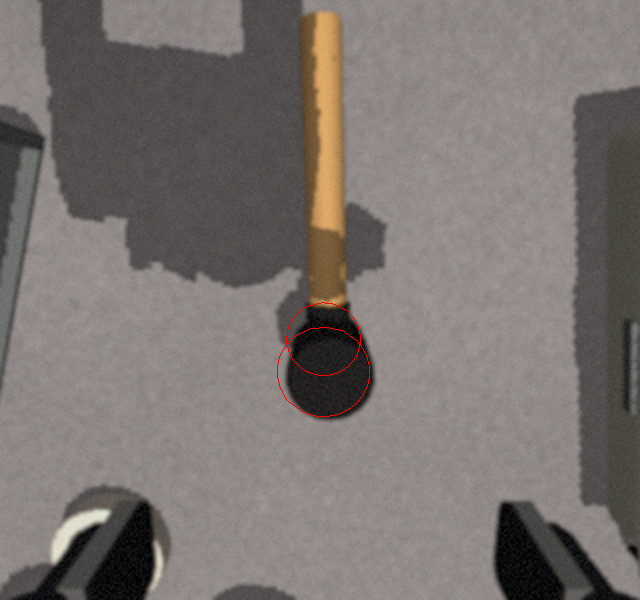

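```bash
python3 - <<'E'
from h import *
plan([542,17,40],187.9)
E
```

```text
clock 12.8 pos [541.4  14.8 208. ] yaw [-1.7997e+02  2.0000e-02 -1.7319e+02] op 0.998 F [0.3 0.3 0.1]
 turn [-0.03  0.02 -1.09] shift [ -0.8   2.2 168. ]
```

Emit:
play_rows:
  moves:
    - [[0,0,-1.1],[-0.8,2.2,40],1]
    - [[0,0,-1.1],[-0.8,2.2,85],1]
    - [[0,0,-1.1],[-0.8,2.2,125],1]
    - [[0,0,-1.1],[-0.8,2.2,155],1]
    - [[0,0,-1.1],[-0.8,2.2,168],1]
    - [[0,0,-1.1],[-0.8,2.2,168],0.7]
    - [[0,0,-1.1],[-0.8,2.2,168],0.4]
    - [[0,0,-1.1],[-0.8,2.2,168],0.2]
    - [[0,0,-1.1],[-0.8,2.2,168],0.2]
    - [[0,0,-1.1],[-0.8,2.2,168],0.2]
    - [[0,0,-1.1],[-0.8,2.2,168],0.2]
    - [[0,0,-1.1],[-0.8,2.2,168],0.2]
  newtons: 110

```text
clock: 14.0
eef_pos: [543.3, 17.2, 41.3]
tcp_rot: [-3.141, 0.003, -3.004]
contact_force: [-0.2, 2.0, 6.7]
opening: 0.497
```

```bash
python3 - <<'E'
from h import *
plan([542,17,40],187.9)
s=r.sense();p=r.grab_frame('wrist');save(p,'w8')
E
```

```text
clock 14.0 pos [543.3  17.2  41.3] yaw [-179.97    0.19 -172.11] op 0.497 F [-0.2  2.   6.7]
 turn [-0.03  0.19 -0.01] shift [ 1.3 -0.   1.3]
```

View pics/w8.png

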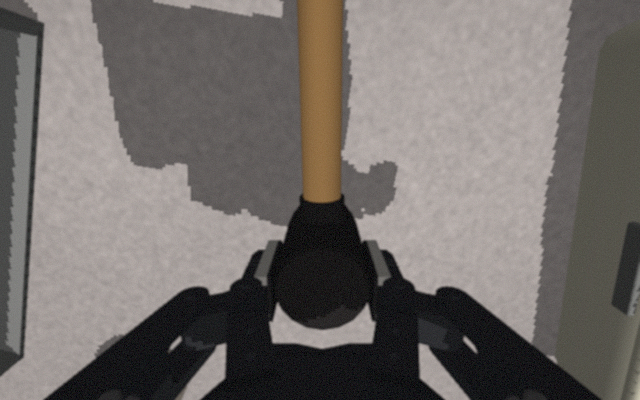

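Emit:
play_rows:
  moves:
    - [[0,0,0],[0,0,-25],0.2]
    - [[0,0,0],[0,0,-70],0.2]
    - [[0,0,0],[0,0,-115],0.2]
    - [[0,0,0],[0,0,-160],0.2]
    - [[0,0,0],[0,0,-200],0.2]
    - [[0,0,0],[0,0,-220],0.2]
    - [[0,0,0],[0,0,-220],0.2]

```text
clock: 14.75
eef_pos: [544.2, 17.1, 264.8]
tcp_rot: [-3.14, 0.009, -3.004]
contact_force: [0.8, 0.1, -2.7]
opening: 0.492
```

```bash
python3 - <<'E'
from h import *
plan([479.2,229.9,260],187.9)
s=r.sense();p=r.grab_frame('wrist');save(p,'w9')
Rt=R.from_euler('xyz',s['tcp_rot'])
th=np.linspace(0,2*np.pi,60);S=4
vis=cv2.resize(p['color'][190:340,240:400,::-1],None,fx=S,fy=S,interpolation=cv2.INTER_CUBIC)
for z,rad in [(-33.7,22.5),(3.8,22.5)]:
    P=Rt.apply(np.c_[rad*np.cos(th),rad*np.sin(th),np.full(60,z)])+s['eef_pos']
    cv2.polylines(vis,[np.int32((proj(p,P,s)-[240,190]+.5)*S)],True,(0,0,255),1)
cv2.imwrite('pics/w9z.png',vis)
E
```

```text
clock 14.75 pos [544.2  17.1 264.8] yaw [-179.92    0.54 -172.12] op 0.492 F [ 0.8  0.1 -2.7]
 turn [-0.08  0.54 -0.02] shift [ 35.2 219.7   4.2]
```

View pics/w9z.png

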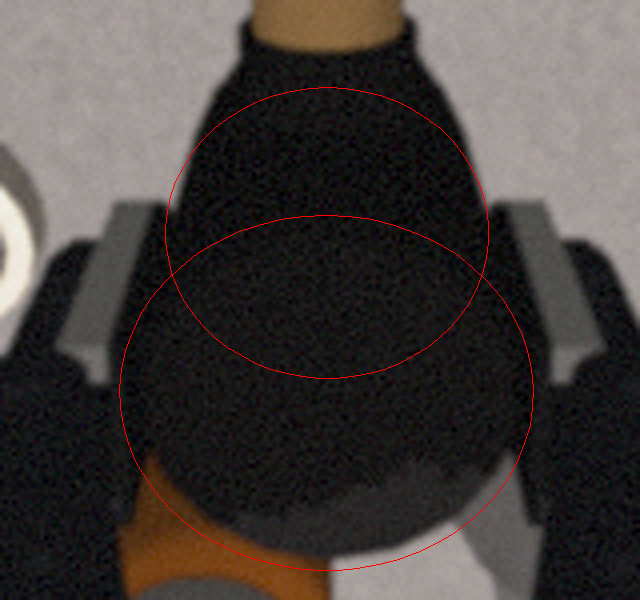

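Emit:
play_rows:
  moves:
    - [[0,0.5,0],[35.2,219.7,4],0.2]
    - [[0,0.5,0],[35.2,219.7,4],0.2]
    - [[0,0.5,0],[35.2,219.7,4],0.2]
    - [[0,0.5,0],[35.2,219.7,4],0.2]
    - [[0,0.5,0],[35.2,219.7,4],0.2]
    - [[0,0.5,0],[35.2,219.7,4],0.2]
    - [[0,0.5,0],[35.2,219.7,4],0.2]
    - [[0,0.5,0],[35.2,219.7,4],0.2]
    - [[0,0.5,0],[35.2,219.7,4],0.2]

```text
clock: 15.7
eef_pos: [478.1, 228.7, 257.4]
tcp_rot: [-3.14, -0.004, -3.005]
contact_force: [-0.4, 0.5, -2.0]
opening: 0.492
```

```bash
python3 - <<'E'
from h import *
plan([479.2,229.9,240],187.9)
s=r.sense();b=r.grab_frame('side');cv2.imwrite('pics/d10.png',cv2.resize(b['color'][90:220,150:290,::-1],None,fx=4,fy=4,interpolation=cv2.INTER_CUBIC))
b=r.grab_frame('scene');cv2.imwrite('pics/s10.png',cv2.resize(b['color'][140:290,370:510,::-1],None,fx=4,fy=4,interpolation=cv2.INTER_CUBIC))
E
```

```text
clock 15.7 pos [478.1 228.7 257.4] yaw [-179.92   -0.21 -172.19] op 0.492 F [-0.4  0.5 -2. ]
 turn [-0.08 -0.21 -0.09] shift [-1.3  1.  17.3]
```

View pics/d10.png

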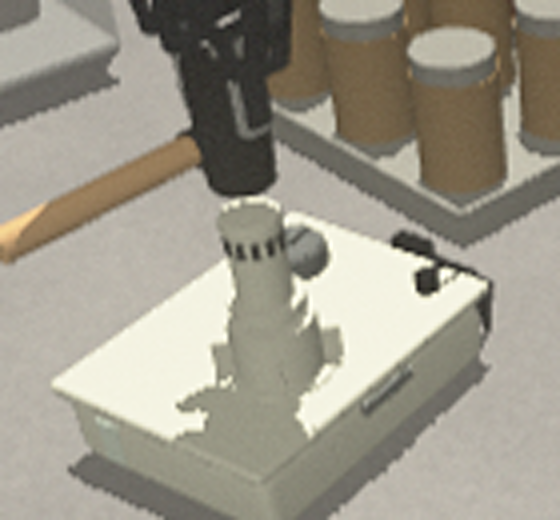

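View pics/s10.png

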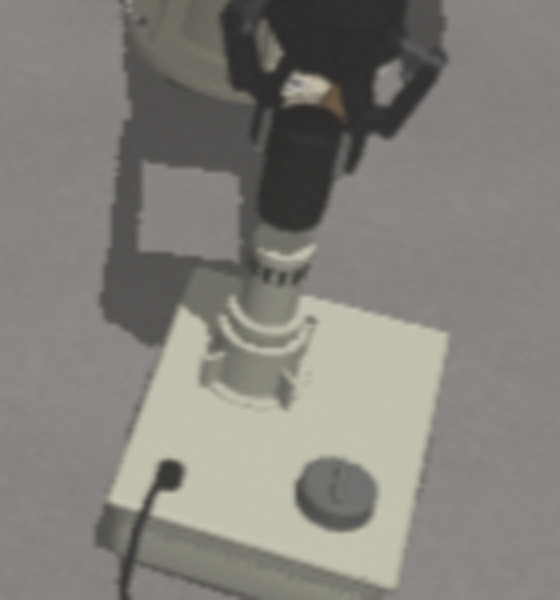

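Emit:
play_rows:
  moves:
    - [[0,0,0],[-1.3,1,8],0.2]
    - [[0,0,0],[-1.3,1,15],0.2]
    - [[0,0,0],[-1.3,1,17.3],0.2]
    - [[0,0,0],[-1.3,1,17.3],0.2]
    - [[0,0,0],[-1.3,1,17.3],0.2]

```text
clock: 16.3
eef_pos: [479.4, 230.1, 240.4]
tcp_rot: [-3.14, -0.003, -3.005]
contact_force: [0.5, -0.2, -2.2]
opening: 0.495
```

Emit:
play_rows:
  moves:
    - [[0,0,0],[0,0,4],0.2]
    - [[0,0,0],[0,0,7],0.2]
    - [[0,0,0],[0,0,9],0.2]
    - [[0,0,0],[0,0,10],0.2]
    - [[0,0,0],[0,0,10],0.2]

```text
clock: 16.8
eef_pos: [479.9, 230.4, 231.3]
tcp_rot: [-3.141, -0.002, -3.005]
contact_force: [-1.1, -0.9, 6.1]
opening: 0.496
```

Emit:
play_rows:
  moves:
    - [[0,0,0],[0,0,2],0.2]
    - [[0,0,0],[0,0,4],0.2]
    - [[0,0,0],[0,0,4],0.2]

```text
clock: 17.1
eef_pos: [480.5, 230.6, 228.6]
tcp_rot: [-3.141, -0.0, -3.005]
contact_force: [-3.4, -1.6, 11.5]
opening: 0.49
```

Emit:
play_rows:
  moves:
    - [[0,0,0],[0,0,-8],0.2]
    - [[0,0,0],[0,0,-16],0.2]
    - [[0,0,0],[0,0,-16],0.2]
    - [[0,0,0],[0,0,-16],0.2]

```text
clock: 17.5
eef_pos: [480.5, 230.6, 244.6]
tcp_rot: [-3.141, 0.0, -3.005]
contact_force: [-0.2, -0.6, -2.6]
opening: 0.492
```

Emit:
play_rows:
  moves:
    - [[0,0,0],[1,-0.5,8],0.2]
    - [[0,0,0],[1,-0.5,13],0.2]
    - [[0,0,0],[1,-0.5,16],0.2]
    - [[0,0,0],[1,-0.5,18],0.2]
    - [[0,0,0],[1,-0.5,20],0.2]
    - [[0,0,0],[1,-0.5,20],0.2]

```text
clock: 18.1
eef_pos: [480.1, 230.0, 225.9]
tcp_rot: [-3.141, 0.001, -3.005]
contact_force: [-3.0, -1.9, 16.3]
opening: 0.493
```

Emit:
play_rows:
  moves:
    - [[0,0,0],[0,0,-8],0.2]
    - [[0,0,0],[0,0,-18],0.2]
    - [[0,0,0],[0,0,-18],0.2]
    - [[0,0,0],[0,0,-18],0.2]

```text
clock: 18.5
eef_pos: [480.0, 230.1, 243.7]
tcp_rot: [-3.141, 0.001, -3.005]
contact_force: [0.0, 0.9, -2.0]
opening: 0.492
```

Emit:
play_rows:
  moves:
    - [[0,0,0],[0.8,0,9],0.2]
    - [[0,0,0],[0.8,0,14],0.2]
    - [[0,0,0],[0.8,0,17],0.2]
    - [[0,0,0],[0.8,0,19],0.2]
    - [[0,0,0],[0.8,0,21],0.2]
    - [[0,0,0],[0.8,0,22.5],0.2]
    - [[0,0,0],[0.8,0,22.5],0.2]

```text
clock: 19.2
eef_pos: [480.0, 230.1, 223.1]
tcp_rot: [3.142, 0.003, -3.005]
contact_force: [-4.2, -3.1, 21.5]
opening: 0.498
```

Emit:
play_rows:
  moves:
    - [[0,0,0],[0,0,-8],0.2]
    - [[0,0,0],[0,0,-18],0.2]
    - [[0,0,0],[0,0,-18],0.2]
    - [[0,0,0],[0,0,-18],0.2]

```text
clock: 19.6
eef_pos: [479.8, 230.1, 240.7]
tcp_rot: [-3.142, 0.003, -3.005]
contact_force: [-0.4, -0.9, -2.0]
opening: 0.492
```

```bash
python3 - <<'E'
from h import *
b=r.grab_frame('side');cv2.imwrite('pics/d11.png',cv2.resize(b['color'][130:220,170:280,::-1],None,fx=6,fy=6,interpolation=cv2.INTER_CUBIC))
E
```

```text
(no output)
```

View pics/d11.png

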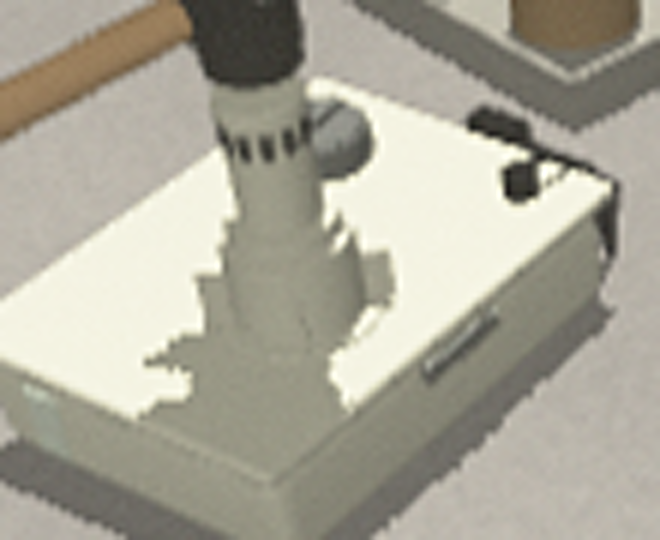

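Emit:
play_rows:
  moves:
    - [[0,0,0],[0.6,0,7],0.2]
    - [[0,0,0],[0.6,0,12],0.2]
    - [[0,0,0],[0.6,0,15.5],0.2]
    - [[0,0,0],[0.6,0,18],0.2]
    - [[0,0,0],[0.6,0,20],0.2]
    - [[0,0,0],[0.6,0,21.2],0.2]
    - [[0,0,0],[0.6,0,21.2],0.2]

```text
clock: 20.35
eef_pos: [480.0, 230.2, 221.7]
tcp_rot: [3.141, 0.005, -3.005]
contact_force: [-5.5, -4.0, 24.9]
opening: 0.491
```

Emit:
play_rows:
  moves:
    - [[0,0,0],[0,0,-8],0.2]
    - [[0,0,0],[0,0,-18],0.2]
    - [[0,0,0],[0,0,-18],0.2]
    - [[0,0,0],[0,0,-18],0.2]

```text
clock: 20.75
eef_pos: [479.8, 230.1, 239.2]
tcp_rot: [3.141, 0.005, -3.005]
contact_force: [-0.7, -0.0, -2.7]
opening: 0.491
```

```bash
python3 - <<'E'
from h import *
p=r.grab_frame('wrist');save(p,'w12')
b=r.grab_frame('side');a=r.grab_frame('scene')
save(b,'d12');save(a,'s12')
w=cv2.imread('pics/w9.png')
v=np.hstack([cv2.resize(x[190:340,250:390],None,fx=2.8,fy=2.8,interpolation=cv2.INTER_CUBIC) for x in (w,p['color'][:,:,::-1])])
cv2.imwrite('pics/cmp.png',cv2.convertScaleAbs(v,alpha=2))
s3=cv2.imread('pics/s10.png')
f=lambda im:cv2.resize(im[190:250,405:465],(400,400),interpolation=cv2.INTER_CUBIC)
g=cv2.resize(s3,None,fx=.25,fy=.25,interpolation=cv2.INTER_AREA)
v=np.hstack([cv2.resize(g[50:110,35:95],(400,400),interpolation=cv2.INTER_CUBIC),f(a['color'][:,:,::-1])])
cv2.imwrite('pics/cmp2.png',v)
E
```

```text
(no output)
```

View pics/cmp.png

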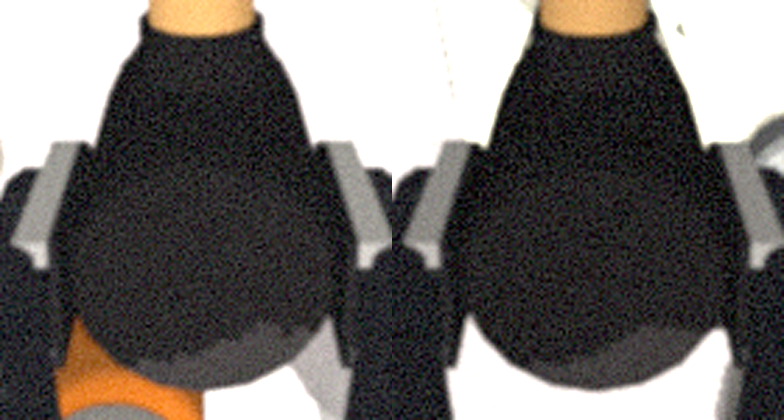

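View pics/cmp2.png

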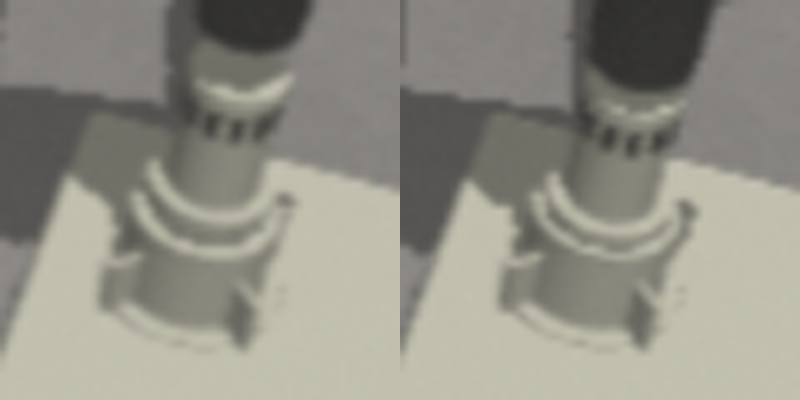

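```bash
python3 - <<'E'
from h import *
a=r.grab_frame('scene');b=r.grab_frame('side')
def m(old,off,new,box,S=4):
    x,y,w,h=box
    n=cv2.resize(new[:,:,::-1][off[1]:off[1]+old.shape[0]//S,off[0]:off[0]+old.shape[1]//S],None,fx=S,fy=S,interpolation=cv2.INTER_CUBIC)
    g=lambda i:cv2.cvtColor(i,cv2.COLOR_BGR2GRAY)
    t=g(old)[y:y+h,x:x+w]; R_=cv2.matchTemplate(g(n)[max(0,y-40):y+h+60,x-20:x+w+20],t,cv2.TM_CCOEFF_NORMED)
    _,v,_,l=cv2.minMaxLoc(R_); return round(v,3),(l[0]-20)/S,(l[1]-min(40,y))/S
s10=cv2.imread('pics/s10.png');d10=cv2.imread('pics/d10.png')
print('scene slots',m(s10,(370,140),a['color'],(243,258,75,30)),'collar',m(s10,(370,140),a['color'],(228,300,85,36)),'fixed',m(s10,(370,140),a['color'],(285,450,100,90)))
print('side slots',m(d10,(150,90),b['color'],(217,232,74,36)),'fixed',m(d10,(150,90),b['color'],(385,225,100,80)))
for p,n in((a,'scene'),(b,'side')):
    q=proj(p,[[479.5,230,121],[479.5,230,113],[479.5,230,180],[479.5,230,172]]);print(n,((q[1]-q[0])/8).round(3),((q[3]-q[2])/8).round(3))
E
```

```text
scene slots (0.954, -0.5, 2.25) collar (0.914, -0.25, 1.75) fixed (1.0, 0.0, 0.0)
side slots (0.924, 0.75, 2.0) fixed (1.0, 0.0, 0.0)
scene [-0.063  0.258] [-0.067  0.275]
side [0.064 0.303] [0.069 0.326]
```

Emit:
play_rows:
  moves:
    - [[0,0,0],[0.4,0,7],0.2]
    - [[0,0,0],[0.4,0,12],0.2]
    - [[0,0,0],[0.4,0,15.5],0.2]
    - [[0,0,0],[0.4,0,18],0.2]
    - [[0,0,0],[0.4,0,20],0.2]
    - [[0,0,0],[0.4,0,21.2],0.2]
    - [[0,0,0],[0.4,0,21.2],0.2]

```text
clock: 21.7
eef_pos: [480.4, 230.3, 220.7]
tcp_rot: [3.141, 0.007, -3.005]
contact_force: [-5.9, -3.4, 26.2]
opening: 0.491
```

Emit:
play_rows:
  moves:
    - [[0,0,0],[0,0,-8],0.2]
    - [[0,0,0],[0,0,-18],0.2]
    - [[0,0,0],[0,0,-18],0.2]
    - [[0,0,0],[0,0,-18],0.2]

```text
clock: 22.1
eef_pos: [480.2, 230.2, 238.2]
tcp_rot: [3.141, 0.007, -3.005]
contact_force: [-0.4, -0.7, -2.0]
opening: 0.491
```

```bash
python3 - <<'E'
from h import *
plan([479.4,229.9,217],187.9)
E
```

```text
clock 22.1 pos [480.2 230.2 238.2] yaw [ 179.98    0.38 -172.16] op 0.491 F [-0.4 -0.7 -2. ]
 turn [ 0.02  0.38 -0.06] shift [ 1.  -0.2 21.2]
```

Emit:
play_rows:
  moves:
    - [[0,0.4,0],[1,0,7],0.2]
    - [[0,0.4,0],[1,0,12],0.2]
    - [[0,0.4,0],[1,0,15.5],0.2]
    - [[0,0.4,0],[1,0,18],0.2]
    - [[0,0.4,0],[1,0,20],0.2]
    - [[0,0.4,0],[1,0,21.2],0.2]
    - [[0,0.4,0],[1,0,21.2],0.2]

```text
clock: 22.8
eef_pos: [480.0, 230.3, 219.7]
tcp_rot: [3.141, 0.001, -3.005]
contact_force: [-7.7, -4.9, 31.8]
opening: 0.494
```

Emit:
play_rows:
  moves:
    - [[0,0,0],[0,0,-8],0.2]
    - [[0,0,0],[0,0,-18],0.2]
    - [[0,0,0],[0,0,-18],0.2]
    - [[0,0,0],[0,0,-18],0.2]

```text
clock: 23.2
eef_pos: [479.8, 230.2, 237.0]
tcp_rot: [3.141, 0.001, -3.005]
contact_force: [0.5, -0.1, -3.2]
opening: 0.497
```

The last tap raised the force 5.6 N over 1 mm of travel, which matches the mallet face's stiffness alone, so the collar should be on its hard stop. I'll return the mallet, then check the gap closely.

```bash
python3 - <<'E'
from h import *
plan([543,17.2,262],187.9)
E
```

```text
clock 23.2 pos [479.8 230.2 237. ] yaw [ 1.7998e+02  5.0000e-02 -1.7216e+02] op 0.497 F [ 0.5 -0.1 -3.2]
 turn [ 0.02  0.05 -0.06] shift [ -33.6 -219.6  -25. ]
```

Emit:
play_rows:
  moves:
    - [[0,0,0],[0,0,-25],0.2]
    - [[0,0,0],[0,0,-30],0.2]
    - [[0,0,0],[-33.6,-219.6,-25],0.2]
    - [[0,0,0],[-33.6,-219.6,-25],0.2]
    - [[0,0,0],[-33.6,-219.6,-25],0.2]
    - [[0,0,0],[-33.6,-219.6,-25],0.2]
    - [[0,0,0],[-33.6,-219.6,-25],0.2]
    - [[0,0,0],[-33.6,-219.6,60],0.2]
    - [[0,0,0],[-33.6,-219.6,100],0.2]
    - [[0,0,0],[-33.6,-219.6,140],0.2]
    - [[0,0,0],[-33.6,-219.6,170],0.2]
    - [[0,0,0],[-33.6,-219.6,185],0.2]
    - [[0,0,0],[-33.6,-219.6,185],0.2]
    - [[0,0,0],[-33.6,-219.6,185],0.2]

```text
clock: 24.6
eef_pos: [543.2, 17.3, 51.8]
tcp_rot: [3.141, 0.0, -3.005]
contact_force: [1.1, 0.7, -2.3]
opening: 0.494
```

```bash
python3 - <<'E'
from h import *
plan([543,17.2,41.5],187.9)
E
```

```text
clock 24.6 pos [543.2  17.3  51.8] yaw [ 1.7997e+02  2.0000e-02 -1.7216e+02] op 0.494 F [ 1.1  0.7 -2.3]
 turn [ 0.03  0.02 -0.06] shift [ 0.3 -0.1 10.3]
```

Emit:
play_rows:
  moves:
    - [[0,0,0],[0,0,4],0.2]
    - [[0,0,0],[0,0,7],0.2]
    - [[0,0,0],[0,0,9],0.2]
    - [[0,0,0],[0,0,10.3],0.2]
    - [[0,0,0],[0,0,10.3],0.2]
    - [[0,0,0],[0,0,10.3],0.2]

```text
clock: 25.2
eef_pos: [543.6, 17.3, 42.0]
tcp_rot: [3.141, 0.001, -3.005]
contact_force: [-1.1, -0.3, 3.7]
opening: 0.492
```

The mallet touched down at TCP 42.0. That corrects the face offset to about 42.3 mm, which puts the cap top at about 183.4 mm, so home within error. I'll release it.

Emit:
play_rows:
  moves:
    - [[0,0,0],[0,0,0],0.6]
    - [[0,0,0],[0,0,0],0.8]
    - [[0,0,0],[0,0,0],1]
    - [[0,0,0],[0,0,0],1]
    - [[0,0,0],[0,0,0],1]
    - [[0,0,0],[0,0,0],1]
    - [[0,0,0],[0,0,-15],1]
    - [[0,0,0],[0,0,-50],1]
    - [[0,0,0],[0,0,-95],1]
    - [[0,0,0],[0,0,-140],1]
    - [[0,0,0],[0,0,-180],1]
    - [[0,0,0],[0,0,-180],1]

```text
clock: 26.4
eef_pos: [546.6, 17.4, 227.8]
tcp_rot: [-3.141, 0.011, -3.005]
contact_force: [1.3, -0.1, 0.3]
opening: 1.0
```

```bash
python3 - <<'E'
from h import *
p=r.grab_frame('wrist');save(p,'w14')
a=r.grab_frame('scene');save(a,'s14');b=r.grab_frame('side');save(b,'d14')
th=np.linspace(0,2*np.pi,90);S=10
out=[]
for p,(u,v) in ((a,(410,195)),(b,(195,133))):
    vis=cv2.resize(p['color'][v:v+60,u:u+40,::-1],None,fx=S,fy=S,interpolation=cv2.INTER_CUBIC)
    vis=cv2.convertScaleAbs(vis,alpha=1.3)
    out.append(vis.copy())
cv2.imwrite('pics/z14.png',np.hstack(out))
plan([556,212,150],187.9)
E
```

```text
clock 26.55 pos [543.   17.2 221.6] yaw [ 1.7998e+02  5.0000e-02 -1.7216e+02] op 1.0 F [-0.5 -0.3  1. ]
 turn [ 0.02  0.05 -0.06] shift [-39.4 191.1  71.7]
```

View pics/z14.png

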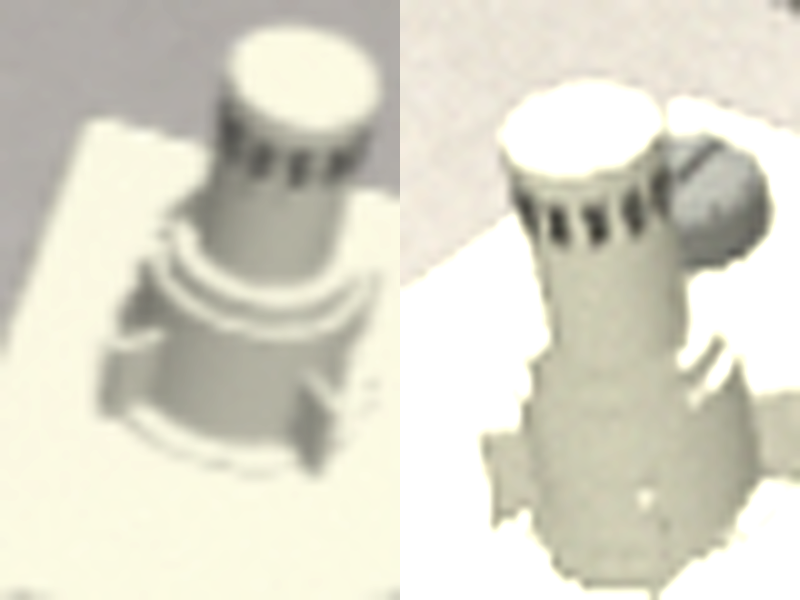

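View pics/w14.png

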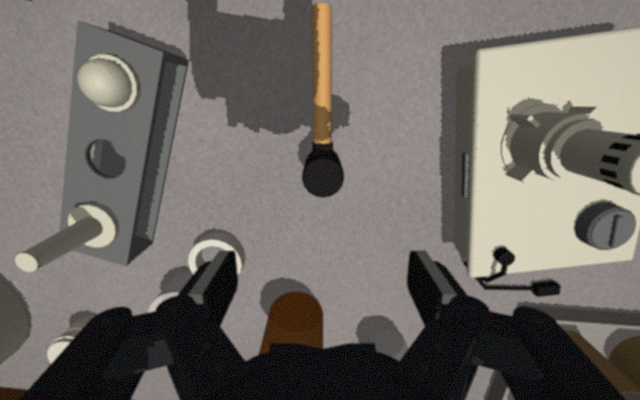

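View pics/d14.png

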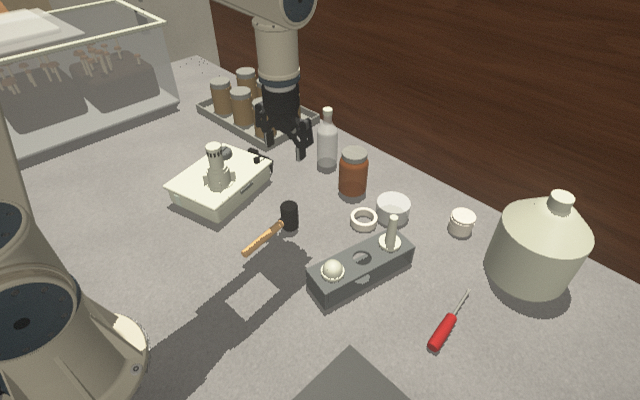

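```bash
python3 - <<'E'
from h import *
s=r.sense();Rc=R.from_euler('xyz',s['tcp_rot'])
Rt=R.from_euler('xyz',[np.pi,0,np.radians(200)])
for phi in (30,-30):
    R2=Rt*R.from_rotvec([0,np.radians(phi),0]); M=R2.as_matrix()
    p=r.grab_frame('wrist');T=np.array(p['T_tool_cam'])
    look=M@T[:3,2]; cam=np.array([479.5,230,120])-look*290
    tcp=cam-M@T[:3,3]
    print(phi,'toolz',M[:,2].round(2),'look',look.round(2),'cam',cam.round(),'tcp',tcp.round(),
     'turn',(Rc.inv()*R2).as_rotvec(degrees=True).round(1),'shift',Rc.inv().apply(tcp-s['eef_pos']).round(1))
E
```

```text
30 toolz [-0.47 -0.17 -0.87] look [-0.2  -0.07 -0.98] cam [538. 251. 403.] tcp [534. 249. 241.] turn [  3.2  29.9 -11.9] shift [-22.3 231.1 -18.8]
-30 toolz [ 0.47  0.17 -0.87] look [ 0.7   0.25 -0.67] cam [278. 157. 315.] tcp [408. 204. 230.] turn [ -3.2 -29.8 -11.9] shift [107.8 203.1  -8.4]
```

Emit:
play_rows:
  moves:
    - [[-3.2,-29.8,-11.9],[107.8,203.1,-8.4],1]
    - [[-3.2,-29.8,-11.9],[107.8,203.1,-8.4],1]
    - [[-3.2,-29.8,-11.9],[107.8,203.1,-8.4],1]
    - [[-3.2,-29.8,-11.9],[107.8,203.1,-8.4],1]
    - [[-3.2,-29.8,-11.9],[107.8,203.1,-8.4],1]
    - [[-3.2,-29.8,-11.9],[107.8,203.1,-8.4],1]
    - [[-3.2,-29.8,-11.9],[107.8,203.1,-8.4],1]
    - [[-3.2,-29.8,-11.9],[107.8,203.1,-8.4],1]
    - [[-3.2,-29.8,-11.9],[107.8,203.1,-8.4],1]
    - [[-3.2,-29.8,-11.9],[107.8,203.1,-8.4],1]

```text
clock: 27.65
eef_pos: [408.6, 202.8, 228.9]
tcp_rot: [3.14, 0.52, -2.795]
contact_force: [0.1, -0.3, 0.4]
opening: 0.997
```

```bash
python3 - <<'E'
from h import *
s=r.sense();p=r.grab_frame('wrist');save(p,'w15');print(s['clock'],s['eef_pos'])
th=np.linspace(0,2*np.pi,120);S=6
u,v=270,100
vis=cv2.resize(p['color'][v:v+130,u:u+100,::-1],None,fx=S,fy=S,interpolation=cv2.INTER_CUBIC)[:600*130//100]
raw=vis.copy()
best=[479.5,230]
for z,rad,col in [(113,30,(0,0,255)),(113,26,(0,255,0)),(121,26,(0,255,0)),(183,20.5,(255,0,0)),(68,30,(0,0,255))]:
    P=np.c_[best[0]+rad*np.cos(th),best[1]+rad*np.sin(th),np.full(120,z)]
    cv2.polylines(vis,[np.int32((proj(p,P,s)-[u,v]+.5)*S)],True,col,1)
o=np.hstack([raw,vis]); print(o.shape)
cv2.imwrite('pics/z15.png',cv2.resize(o,None,fx=.66,fy=.66,interpolation=cv2.INTER_AREA))
q=proj(p,[[479.5,230,113],[479.5,230,121]],s);print((q[1]-q[0])/8)
E
```

```text
27.65 [408.60519645 202.81157252 228.93598532]
(780, 1200, 3)
[0.00328956 0.74099794]
```

View pics/z15.png

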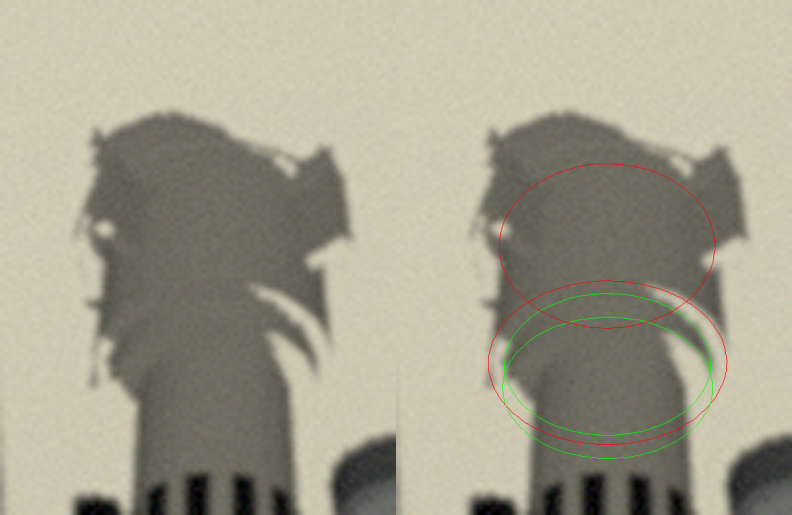

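```bash
python3 - <<'E'
from h import *
s=r.sense();p=r.grab_frame('wrist')
th=np.linspace(0,2*np.pi,240);S=16
u,v=328,146   # region of crescents
im=cv2.convertScaleAbs(p['color'][v:v+34,u:u+25,::-1],alpha=1.5,beta=-60)
raw=cv2.resize(im,None,fx=S,fy=S,interpolation=cv2.INTER_CUBIC)
o=[]
for h in (0,2.5):
    vis=raw.copy()
    for z,rad,col in [(113,30,(0,0,255)),(113+h,26,(0,255,0)),(121+h,26,(255,0,0))]:
        P=np.c_[479.5+rad*np.cos(th),230+rad*np.sin(th),np.full(240,z)]
        cv2.polylines(vis,[np.int32((proj(p,P,s)-[u,v]+.5)*S)],True,col,1)
    o.append(vis)
cv2.imwrite('pics/z16.png',np.hstack(o)[:600])
E
```

```text
(no output)
```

View pics/z16.png

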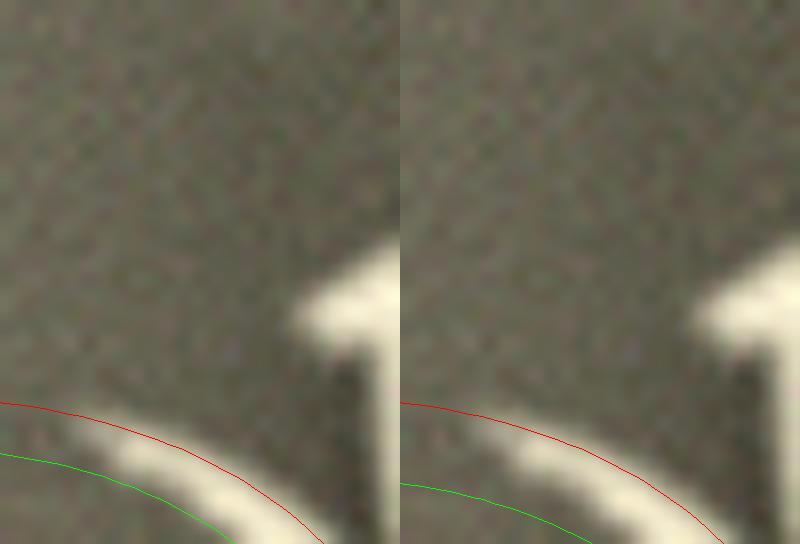

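```bash
python3 - <<'E'
from h import *
s=r.sense();p=r.grab_frame('wrist')
th=np.linspace(0,2*np.pi,240);S=16
u,v=331,168
im=cv2.convertScaleAbs(p['color'][v:v+36,u:u+25,::-1],alpha=1.5,beta=-60)
raw=cv2.resize(im,None,fx=S,fy=S,interpolation=cv2.INTER_CUBIC)
o=[]
for h in (0,2):
    vis=raw.copy()
    for z,rad,col in [(113,30,(0,0,255)),(113+h,26,(0,255,0)),(121+h,26,(255,0,0)),(121+h,19,(255,0,255))]:
        P=np.c_[479.8+rad*np.cos(th),230.4+rad*np.sin(th),np.full(240,z)]
        cv2.polylines(vis,[np.int32((proj(p,P,s)-[u,v]+[.5,.5]+[0.4,-.5])*S)],True,col,1)
    o.append(vis)
cv2.imwrite('pics/z17.png',np.hstack(o)[:600])
E
```

```text
(no output)
```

View pics/z17.png

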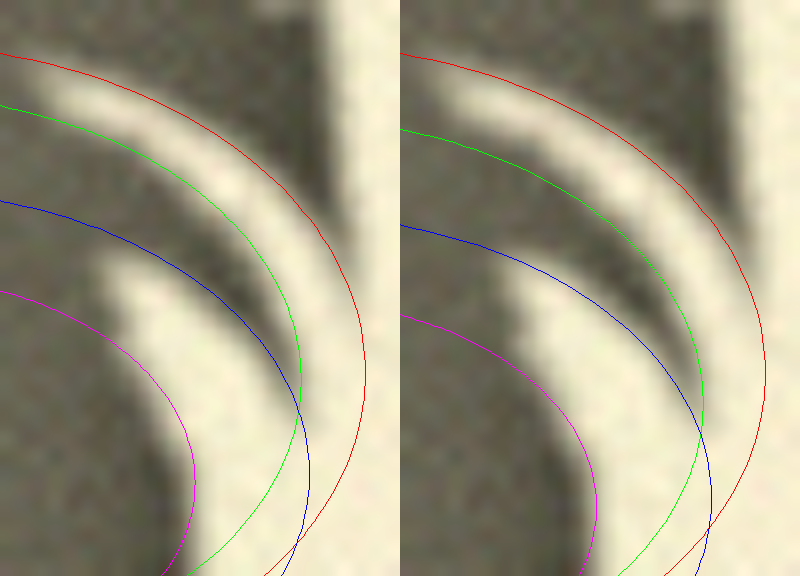

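```bash
python3 - <<'E'
from h import *
s=r.sense();print(s['clock'],s['contact_force'],np.abs(s['qvel']).max())
print(r.sign_off())
E
```

```text
27.8 [ 0.29437792 -0.56207319 -0.50609648] 0.006656501194619744
the job is handed in; nothing more can be done
None
```

I took the spout from the rack and set it hand-tight in the socket with about 7 N, the collar roughly 7–8 mm above the rim, and let go of it. I then tapped it down with six separate light mallet taps, lifting the mallet clear after each. The mallet is back on the bench where it was. I handed the job in at 27.8 s with the gripper in free air.

**Tap forces:** The highest force I read was about 35 N, against the 40 N limit. Readings were taken only at the end of each move, so a brief higher peak would not have shown.

**Checks that the spout is home:**
- **Force:** On the last tap the force rose 5.6 N over 1 mm. That is the mallet face's own stiffness, and it is well above the socket's 23 N maximum resistance, so the collar was on its hard stop.
- **Height:** With the mallet height checked again at put-down, the cap top comes out at about 183.4 mm, against 183 mm for fully home.
- **Close wrist view:** This showed the spout upright and centred, with the collar 0 to 1.5 mm above the rim. It agrees with the force check but cannot confirm the last millimetre.

**A check that disagreed:** Before I corrected the mallet height, the taps put the cap top about 1.4 mm too high. The mallet touched the bench 0.7 mm sooner than at pick-up, which accounts for most of that.

In the last side picture, the other fittings and bench things looked to be where they started.

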